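# Run the gearbox up to its stop and hold the cover over it for bolting

### The job

Wind the flat handwheel clockwise until the carriage with the open gearbox housing is right up against its stop, and let go of the wheel. Then pick up the yellow cover plate by its handle and hold it level and still over the housing, hovering about 15 mm above the machined face without touching it, with every tapped hole showing through a hole in the cover, so that a workmate can start the bolts: finish while still holding it there. Leave the spray can, spanner and pinion where they are.

Things in the scene. Friction and masses are not known exactly. Their poses are not given: they have to be found in the camera images.
- slideway: Fixed steel screw slide, bed 160 x 390 mm. Origin: underside, on the bed's centre line; its y axis runs along the slide, from the handwheel (axis at y = -210 mm) to the red stop bracket with a brass stop block (its contact face at y = +95 mm, bracket top 62 mm high); z up. It carries a blue bevel box (80 mm high) under the handwheel, and the carriage.
- carriage (a joint): Travel in m along the slideway's +y of the carriage (150 x 150 mm steel plate) with the green gearbox housing fixed on it. At 0.075 the carriage touches the stop (cannot go further); it starts 25 to 55 mm short of it. Coupled to the handwheel: 30 mm per turn; it stays where it is left.
- handwheel (a joint): Angle in rad of the handwheel, growing clockwise seen from above; carriage = handwheel x 0.030 / 6.283. At the stop it reads 15.708. About 0.3 N m (7 N at the knob) turns it; it stays where it is left, and up to 50 N on the carriage does not drive it.
- wheel_axis (a point): Point on the handwheel's vertical axis, level with the hub's top, 110 mm above the bench. The wheel lies flat: round rim of 45 mm mean radius, 14 mm thick, rim top 107 mm above the bench. Axes as the slideway's.
- crank_knob (a point): Centre of the top end of the red crank knob: an upright cylinder, 18 mm in diameter and 45 mm long, from 110 to 155 mm above the bench, 45 mm from the wheel's axis. The knob turns freely on its own pin, so it can be pinched from above and led round in a circle with the gripper's yaw unchanged. The knob lies on the -x side of this point's own frame, which turns with the wheel.
- housing_top (a point): Centre of the housing's machined aluminium top face (130 x 140 mm in x, y, with a 70 x 80 mm opening), 130 mm above the bench; moves with the carriage. Axes as the slideway's. The four tapped holes, 8 mm wide, lie at x = +-50, y = +-55 mm.
- tapped0 (a point): Mouth of the tapped hole at x = -50, y = -55 mm from housing_top, in its frame.
- tapped2 (a point): Mouth of the tapped hole at x = +50, y = +55 mm from housing_top, in its frame.
- cover: Yellow cover plate, 130 x 140 x 8 mm (x, y, z), 0.3 to 0.65 kg, flat on the bench, handle up. Origin: centre of its underside. Four 14 mm holes at x = +-50, y = +-55 mm; alike after a half turn, either way round is right. Steel bridge handle on the middle: bar 12 mm wide (x), 90 mm long (y), 36 to 48 mm above the underside, on two 12 mm feet at y = +-39 mm; grip it across x.
- cover_handle (a point): Centre of the cover's handle bar, 42 mm above the cover's underside, on its centre line. Axes as the cover's.
- cover_hole0 (a point): Lower mouth of the cover hole at x = -50, y = -55 mm in the cover's frame.
- cover_hole2 (a point): Lower mouth of the cover hole at x = +50, y = +55 mm in the cover's frame.
- spray_can: Bystander: spray can, 66 mm across, 190 mm tall, standing on the bench beyond the stop. Origin: centre of its underside.
- spanner: Bystander: spanner 180 mm long lying on the bench beside the handwheel. Origin: underside, at its middle.
- pinion: Bystander: dark steel gear, 66 mm across and 24 mm high, on the bench beyond the slide. Origin: centre of its underside.
Not all that is in view belongs to the job. Leave any green or purple look-alike of the cover alone.

How it is judged (in metres and radians):
On the way, in this order (a step that is already met when the one before it is completed fails the run):
1. the handwheel is wound until the carriage is up against the stop, the cover still on the bench (value of joint carriage above 0.0735 m and height (world z) of cover below 0.01 m), for 0.2 s.
2. the cover is lifted off the bench (height (world z) of cover above 0.06 m), for 0.1 s.
At the end, for the whole second after the job is handed in: The carriage is within 1.5 mm of its stop; the cover is held still in the fingers (under 20 mm/s), level within 4 degrees, its underside 5 to 30 mm above the housing's face, touching neither housing nor slide, its holes within 4 mm of the tapped holes (either way round) (value of joint carriage above 0.0735 m and z of cover in the frame of housing_top between 0.005 and 0.03 m and angle between cover's own z axis and vertical below 0.07 rad and ((horizontal distance between cover_hole0 and tapped0 below 0.004 m and horizontal distance between cover_hole2 and tapped2 below 0.004 m) or (horizontal distance between cover_hole0 and tapped2 below 0.004 m and horizontal distance between cover_hole2 and tapped0 below 0.004 m)) and contact force between cover and slideway below 0.05 N and contact force between cover and the fingers above 1 N and linear speed of cover below 0.02 m/s); the arm keeps its last pose, push and grip.
It fails at once if the spray can is moved more than 30 mm or tipped (distance of spray_can from where it was at the start of the episode above 0.03 m or angle between spray_can's own z axis and vertical above 0.4 rad).
It fails at once if the spanner is moved more than 30 mm or tipped (distance of spanner from where it was at the start of the episode above 0.03 m or angle between spanner's own z axis and vertical above 0.4 rad).
It fails at once if the pinion is moved more than 30 mm or tipped (distance of pinion from where it was at the start of the episode above 0.03 m or angle between pinion's own z axis and vertical above 0.4 rad).
It also fails if it takes over 69 s, if anything falls off the work surface, if the arm or the gripper's body presses on something with over 40 N, if the wrist force passes 120 N, or if a joint passes its speed limit or range.

### The arm

A 7-joint arm with a two-finger parallel gripper is mounted at the origin on the work surface. World frame = base frame: x ahead of the robot, y to its left, z up, the work surface at z = 0. Lengths are in mm, angles in rad, forces in N, time in s.
With the tool pointing down it reaches from about 425 to 1025 mm from the base axis. Payload 3.6 kg.
Tool frame: the origin (TCP) lies at the centre of the arm's flange, where the gripper is bolted on; the fingertips stand manip.tips_ahead ahead of it and the grasp point (between the pads) lies 155 mm ahead of it (manip.tips_ahead is the distance from the TCP to the fingertips, in mm); x points along the fingers, z is the direction in which the jaws open and shut, and the axes are right-handed (so a half turn about x gives the same grasp; the last joint's range is limited). The gripper opens to 85 mm and grips with 20 to 120 N. Pads are 22 mm wide; open, the fingers measure 114 mm over their backs; the gripper's body (76 mm by 85 mm) begins 54 mm behind the grasp point. The pads swing forward as they close: fully open they stand 13 mm farther back than shut.
Start: joints at [-1.373, 0.591, 0.048, 1.609, -0.033, 0.943, -0.034], TCP at [208.557, 694.359, 404.702] pointing down, gripper open.
Joint ranges: [-2.69, 2.69], [-0.47, 2.24], [-1.27, 1.36], [0.19, 2.51], [-1.53, 4.68], [0.08, 2.07], [-3.09, 3.09]. Speed limits (rad/s): [2.57, 2.57, 3.14, 3.14, 3.14, 3.14, 3.14].

### API

Orientations are given as a rotation vector (axis times angle).
In Python, from cell import manip gives the robot as it stands. The module is installed in compiled form; this text tells all that it offers.
- The arm moves only by the tool jog_arm, never from a script. Its argument "targets" is text: rows parted by semicolons, each of 7 numbers parted by spaces: the turn, a rotation vector about the tool's x, y, z in rad, then the shift along the tool's x, y, z in mm, then the closure in counts, from 0 (fully open) to 255 (shut). In form: rx ry rz dx dy dz grip; .... A call has 1 to 8 rows; each row shifts and turns the commanded pose from where the row before left it, along the tool's axes as they then stand; what a row does not reach is not made up. A row lasts 1/10 s, in which the tool goes at most 50 mm and 8.59 degrees, less where a joint would pass 70% of its speed; a pose out of reach is approached as far as the arm can. A call is refused whole if a number of a shift passes 50 or a number of a turn 0.15, either way. A call with a gripper value outside its range is refused whole. The fingers move at their own pace and stop on an object; "force" is the grip in N (left out, the last holds). Time passes only in rows, so rows that do not move let the fingers close. It gives the time, the measured TCP pose, the force and the opening at its end, in the units of the state.
- manip.read_state(): the state, without advancing time (a new reading comes with each control period).
- manip.snapshot(name): name is "scene" or "top" or "wrist"; returns a dict with "image" (400x640x3 uint8, blue, green, red), "K" (3x3 intrinsics, pixels), "T" (4x4, takes a point from camera to world coordinates). Camera axes: x right, y down, z forward; pixel columns grow to the right and rows downward; lengths in mm; the calibration is good to about 2 mm. A picture is of the moment at which its call begins. There is no depth.
- manip.sign_off(): hands the job in, once; it reports no verdict.
The state is a dict: "clock": time; "joint_pos": joint angles; "joint_velocities": joint speeds; "joint_efforts": joint torques, N m; "tool_pos": TCP position; "tcp_rot": TCP orientation; "wrist_force": force on the tool from outside, world axes, zero at the start; "ft_torque": the same for the moment, N m; "opening": opening from 0.0 (shut) to 1.0 (fully open).
Only numpy, scipy, OpenCV 4.12 (cv2) and the standard library are available. Lean on these libraries where they do the work, as an engineer would, in place of code of your own. Each camera call takes 0.05 s, during which the arm holds its last target. There are 200 camera calls.

## Working session

There is one attempt and no reset: what is moved stays moved. The work goes in short steps, Python scripts to look and compute and a tool call to move; the robot and the scene stay as the last step left them, time stands still between calls to the robot, and variables do not carry over. Pictures are saved under pics/ and viewed, about 8 in all and at most 12, crops included, and the job is handed in when it is done.

Besides the shell and the picture viewer there is one more tool, called after "Call:" as name(argument=value, ...) on one line, values as JSON. jog_arm: Moves the arm, as the interface text tells. Its arguments: {"type":"object","properties":{"targets":{"type":"string"},"force":{"type":"number"}},"required":["targets"]}

```bash
mkdir -p pics
python3 - <<'E'
from cell import manip
import cv2,numpy as np
s=manip.read_state();print({k:np.round(v,3) for k,v in s.items()},manip.tips_ahead)
for n in("scene","top","wrist"):
    d=manip.snapshot(n);cv2.imwrite(f"pics/{n}0.png",d["image"]);print(n,np.round(d["K"],1).tolist(),np.round(d["T"],3).tolist())
E
```

```text
{'clock': np.float64(0.0), 'joint_pos': array([-1.373,  0.592,  0.048,  1.61 , -0.033,  0.943, -0.034]), 'joint_velocities': array([-0.001, -0.001,  0.   , -0.001, -0.001,  0.   , -0.001]), 'joint_efforts': array([-1.0000e-03, -5.4869e+01,  1.5460e+00, -1.9812e+01,  9.0000e-03,
        9.0000e-03, -0.0000e+00]), 'tool_pos': array([208.404, 693.935, 403.542]), 'tcp_rot': array([-0.993,  1.335,  0.991]), 'wrist_force': array([-0.201, -0.374, -0.217]), 'ft_torque': array([-0.042, -0.015, -0.001]), 'opening': np.float64(1.0)} 173.4
scene [[382.6, 0.0, 319.0], [0.0, 382.6, 199.4], [0.0, 0.0, 1.0]] [[0.686, 0.619, -0.382, 1028.478], [0.727, -0.586, 0.358, -415.288], [-0.002, -0.523, -0.852, 1314.556], [0.0, 0.0, 0.0, 1.0]]
top [[472.2, 0.0, 316.3], [0.0, 472.2, 204.5], [0.0, 0.0, 1.0]] [[-0.019, -0.997, 0.076, 379.255], [-1.0, 0.019, -0.005, 97.207], [0.003, -0.076, -0.997, 1812.825], [0.0, 0.0, 0.0, 1.0]]
wrist [[333.3, 0.0, 320.3], [0.0, 333.3, 196.6], [0.0, 0.0, 1.0]] [[0.288, 0.908, 0.306, 130.156], [0.958, -0.272, -0.094, 718.232], [-0.002, 0.32, -0.948, 373.59], [0.0, 0.0, 0.0, 1.0]]
```

View pics/scene0.png

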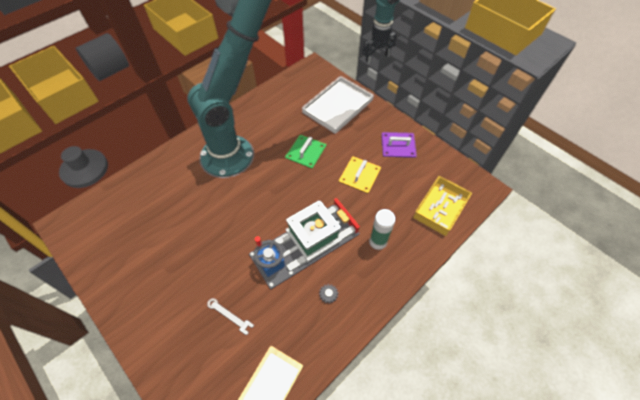

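View pics/top0.png

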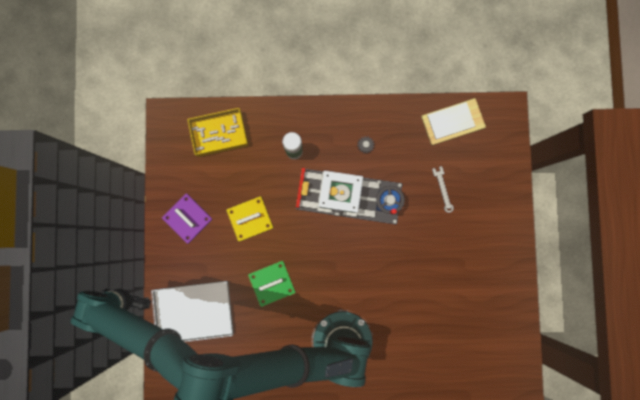

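The scene view shows the slide with the red knob at about (258,240) and the cover at (360,174). In the top view the knob is at about (394,211), the wheel at (390,199), the housing face at (341,192) and the yellow cover at (249,218). The spanner, can and pinion are all clear of these.

```bash
cat > h.py <<'E'
from cell import manip
import cv2,numpy as np
from scipy.spatial.transform import Rotation as R
def ray(d,uv):
    v=d["T"][:3,:3]@np.linalg.solve(d["K"],[uv[0],uv[1],1.]);return d["T"][:3,3],v/np.linalg.norm(v)
def plane(d,uv,z):
    o,v=ray(d,uv);return o+v*(z-o[2])/v[2]
def tri(obs):
    A=np.zeros((3,3));b=np.zeros(3);L=[]
    for d,uv in obs:
        o,v=ray(d,uv);P=np.eye(3)-np.outer(v,v);A+=P;b+=P@o;L.append((P,o))
    p=np.linalg.solve(A,b);return p,[round(float(np.linalg.norm(P@(p-o))),1) for P,o in L]
def blobs(im,lo,hi,box=None,amin=8):
    m=cv2.inRange(cv2.cvtColor(im,cv2.COLOR_BGR2HSV),lo,hi)
    if box: 
        k=np.zeros_like(m);x0,y0,x1,y1=box;k[y0:y1,x0:x1]=255;m&=k
    cs,_=cv2.findContours(m,cv2.RETR_EXTERNAL,cv2.CHAIN_APPROX_NONE)
    out=[(cv2.contourArea(c),cv2.minAreaRect(c),c) for c in cs if cv2.contourArea(c)>=amin]
    return sorted(out,key=lambda t:-t[0])
def pr(p,n=1): return np.round(p,n).tolist()
E
python3 - <<'E'
from h import *
S=manip.snapshot("scene");T=manip.snapshot("top")
W=((0,0,165),(180,70,255))
Y=((20,120,90),(34,255,255));RD=((0,170,90),(6,255,255))
def show(n,d,r,box):
    for a,q,c in blobs(d["image"],*r,box)[:5]:
        m=cv2.moments(c);print(n,a,pr(q[0]),pr(q[1]),round(q[2]),pr(plane(d,q[0],0)),pr(plane(d,q[0],130)))
show("topcov",T,Y,(220,190,280,250));show("scecov",S,Y,(335,150,385,195))
show("tophandle",T,W,(230,205,268,232));show("scehandle",S,W,(345,155,375,190))
show("topface",T,W,(310,165,365,220));show("sceface",S,W,(280,195,345,255))
show("topred",T,RD,(290,160,410,225));show("scered",S,RD,(245,195,365,260))
x=np.hstack([cv2.resize(T["image"][160:235,225:415],None,fx=4,fy=4,interpolation=cv2.INTER_CUBIC)])
y=cv2.resize(S["image"][150:290,245:390],None,fx=2,fy=2,interpolation=cv2.INTER_CUBIC)
c=np.zeros((590,800,3),np.uint8);c[:300,:760]=x;c[305:585,:290]=y;cv2.imwrite("pics/c1.png",c)
E
```

```text
topcov 1309.0 [249.2, 218.4] [35.8, 38.7] 69 [469.6, 346.9, 0.0] [463.2, 329.0, 130.0]
scecov 734.5 [359.4, 173.9] [33.6, 29.2] 23 [464.7, 346.4, 0.0] [520.5, 271.0, 130.0]
tophandle 48.5 [248.0, 218.0] [3.0, 23.4] 68 [471.4, 351.5, 0.0] [464.7, 333.2, 130.0]
scehandle 49.0 [360.6, 168.5] [3.6, 20.1] 29 [449.0, 370.4, -0.0] [506.3, 292.7, 130.0]
topface 1592.5 [334.1, 192.2] [53.2, 40.4] 8 [564.8, 18.6, 0.0] [551.5, 24.2, 130.0]
sceface 1458.0 [315.3, 221.6] [36.4, 49.6] 59 [503.7, 56.5, 0.0] [555.6, 9.8, 130.0]
sceface 113.0 [329.7, 244.2] [6.6, 40.0] 52 [611.2, 30.4, 0.0] [652.4, -13.7, 130.0]
sceface 55.0 [284.5, 235.9] [7.0, 16.8] 37 [468.0, -70.7, 0.0] [523.4, -104.7, 130.0]
sceface 24.0 [289.6, 250.7] [3.6, 14.8] 63 [527.6, -96.8, 0.0] [577.2, -128.3, 130.0]
topred 87.0 [299.8, 186.6] [3.8, 39.6] 9 [589.0, 150.5, 0.0] [574.0, 146.6, 130.0]
scered 116.0 [346.2, 213.9] [38.6, 5.8] 51 [562.3, 168.6, 0.0] [608.4, 110.9, 130.0]
scered 28.0 [257.5, 240.0] [8.0, 5.0] 90 [411.0, -156.2, 0.0] [472.1, -181.9, 130.0]
```

View pics/c1.png

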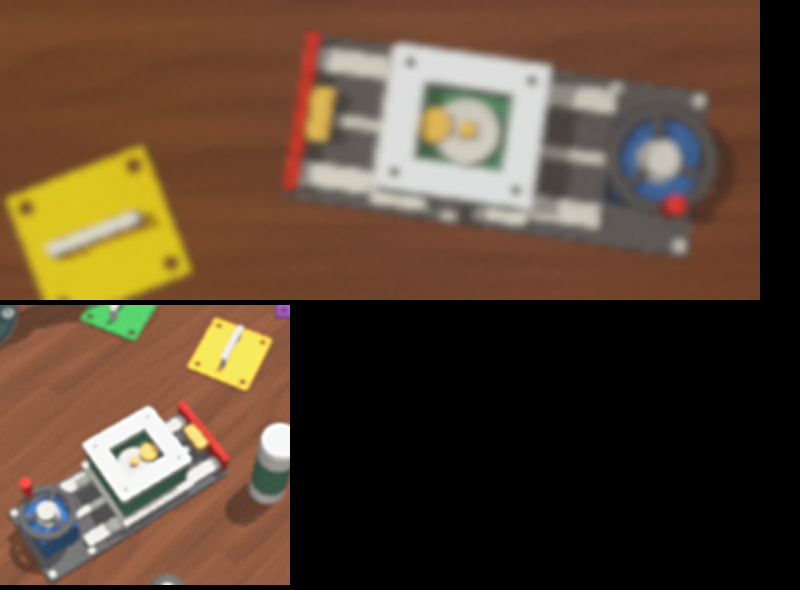

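The crop shows:
- Face corners at (392,42), (552,64), (532,210) and (374,186), in crop pixels.
- Hub at (660,159) and knob top at (676,205).
- Cover handle running from about (45,250) to (140,216).

Next I triangulate these.

Run:
```python
from h import *
S=manip.snapshot("scene");T=manip.snapshot("top")
t=lambda u,v:(225+u/4-.4,160+v/4-.4); s=lambda u,v:(245+u/2-.25,150+(v-305)/2-.25)
for n,a,b in [("knob",t(676,205),s(25,482)),("hub",t(660,159),s(47,512)),("face",t(462.5,125.5),s(137,454.5)),("handle",t(93,233),s(232,345))]:
    p,r=tri([(T,a),(S,b)]);print(n,pr(p),r,pr(plane(T,a,{"knob":155,"hub":110,"face":130,"handle":48}[n])),pr(plane(S,b,{"knob":155,"hub":110,"face":130,"handle":48}[n])))
h=[plane(T,t(*q),130) for q in [(410,62),(531,80),(515,190),(394,172)]];print(pr(np.mean(h,0)),[pr(q) for q in h])
for a,b in((1,0),(2,3)): d=h[b]-h[a];print("slide y dir deg",np.degrees(np.arctan2(d[1],d[0])))
e=plane(T,t(45,250),48)-plane(T,t(140,216),48);print("handle dir",np.degrees(np.arctan2(e[1],e[0])))
print(R.from_rotvec(manip.read_state()["tcp_rot"]).as_matrix().round(3).tolist())
```

```text
knob [478.5, -183.0, 155.1] [0.5, 0.5] [478.8, -182.5, 155.0] [478.2, -183.4, 155.0]
hub [523.6, -179.5, 100.6] [1.3, 1.3] [523.5, -177.0, 110.0] [526.8, -182.4, 110.0]
face [555.8, 1.0, 120.3] [0.9, 0.9] [555.3, 2.3, 130.0] [559.0, -3.1, 130.0]
handle [469.6, 346.6, 34.1] [0.9, 0.9] [469.5, 345.3, 48.0] [475.1, 337.6, 48.0]
[555.0, 2.3, 130.0] [[613.5, 48.1, 130.0], [595.2, -60.2, 130.0], [496.5, -43.3, 130.0], [514.7, 64.5, 130.0]]
slide y dir deg 80.39213718229212
slide y dir deg 80.41915701782948
handle dir 108.6890003691774
[[-0.0, -0.958, 0.288], [-0.001, 0.288, 0.958], [-1.0, -0.0, -0.001]]
```

Call:
jog_arm(targets="0.119 0 0 0 -48 -5 0;0.119 0 0 0 -48 -5 0;0.119 0 0 0 -48 -5 0;0.119 0 0 0 -48 -5 0;0.119 0 0 0 -48 -5 0;0.119 0 0 0 -48 -5 0;0.119 0 0 0 -48 -5 0;0.119 0 0 0 -48 -5 0", force=60)

```text
clock: 1.15
tool_pos: [465.9, 422.8, 405.0]
tcp_rot: [-0.252, 1.554, 0.253]
wrist_force: [0.8, 0.2, -0.1]
opening: 1.002
```

```bash
cat >> h.py <<'E'
def togo(p,zdeg):
    "tool-axis shift/turn from measured pose to TCP p, tool down with jaws along zdeg"
    s=manip.read_state();M=R.from_rotvec(s["tcp_rot"]).as_matrix()
    c,q=np.cos(np.radians(zdeg)),np.sin(np.radians(zdeg))
    G=np.array([[0,-q,c],[0,c,q],[-1,0,0]])
    print("clock",round(float(s["clock"]),2),"tcp",pr(s["tool_pos"]),"zdir",round(float(np.degrees(np.arctan2(M[1,2],M[0,2]))),2),"F",pr(s["wrist_force"]),"open",round(float(s["opening"]),3),"q",pr(s["joint_pos"],2))
    print("turn",pr(R.from_matrix(M.T@G).as_rotvec(),4),"shift",pr(M.T@(np.array(p)-s["tool_pos"])),"shift in goal axes",pr(G.T@(np.array(p)-s["tool_pos"])))
E
python3 -c "
from h import *
togo([478.5,-182.5,365],18.7)"
```

```text
clock 1.15 tcp [465.9, 422.8, 405.0] zdir 18.42 F [0.8, 0.2, -0.1] open 1.002 q [-1.04, 0.49, 0.32, 1.84, -0.2, 0.84, -0.3]
turn [-0.0049, 0.0016, -0.0002] shift [39.6, -578.2, -179.3] shift in goal axes [40.0, -577.4, -182.1]
```

Call:
jog_arm(targets="0 0 0 0 -46 -14 0;0 0 0 0 -46 -14 0;0 0 0 0 -46 -14 0;0 0 0 0 -46 -14 0;0 0 0 0 -46 -14 0;0 0 0 0 -46 -14 0;0 0 0 0 -46 -14 0;0 0 0 0 -46 -14 0")

```text
clock: 1.95
tool_pos: [476.4, 38.2, 405.1]
tcp_rot: [-0.257, 1.554, 0.257]
wrist_force: [0.3, -0.3, 0.8]
opening: 1.0
```

Call:
jog_arm(targets="0 0 0 5 -42 -14 0;0 0 0 5 -42 -14 0;0 0 0 5 -42 -14 0;0 0 0 5 -42 -14 0;0 0 0 5 -42 -14 0;0 0 0 0 0 0 0;0 0 0 0 0 0 0")

```text
clock: 2.65
tool_pos: [477.5, -182.6, 379.7]
tcp_rot: [-0.254, 1.556, 0.254]
wrist_force: [0.6, 0.9, -0.2]
opening: 0.996
```

```bash
python3 -c "
from h import *
togo([478.5,-182.5,295],18.7)
d=manip.snapshot('wrist');cv2.imwrite('pics/w1.png',d['image'])
for a,q,c in blobs(d['image'],(0,150,70),(8,255,255))[:5]: print(a,pr(q[0]),pr(q[1]),cv2.boundingRect(c),pr(plane(d,q[0],155)))"
```

```text
clock 2.65 tcp [477.5, -182.6, 379.7] zdir 18.54 F [0.6, 0.9, -0.2] open 0.996 q [-0.04, 0.38, 0.41, 2.12, -0.24, 0.68, 0.85]
turn [-0.0027, -0.0001, 0.0001] shift [84.7, -0.2, 1.0] shift in goal axes [84.7, -0.2, 1.0]
869.5 [317.9, 212.4] [42.8, 25.6] (306, 191, 27, 44) [474.6, -176.6, 155.0]
```

View pics/w1.png

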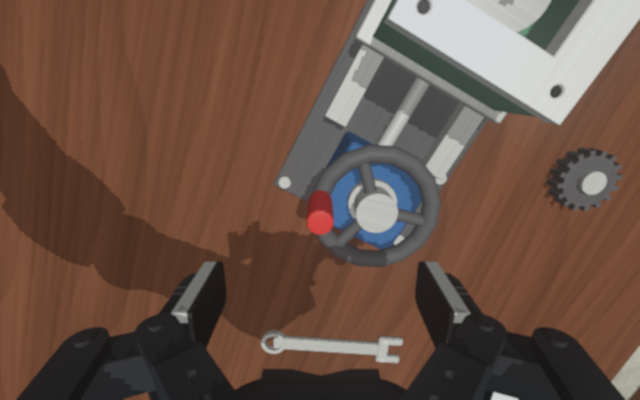

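The wrist view shows the knob's top end at about (319.5,222), the hub's top at (377,213), and the spanner on the bench well below.

```bash
python3 -c "
from h import *
d=manip.snapshot('wrist')
k=plane(d,(319.7,221.5),155);h=plane(d,(377,213),110);print(pr(k),pr(h),np.linalg.norm((k-h)[:2]),np.degrees(np.arctan2(*(k-h)[1::-1])))
togo([k[0],k[1],295],18.7)"
```

```text
[477.9, -180.3, 155.0] [523.5, -177.4, 110.0] 45.70286087478174 -176.35541696399727
clock 2.75 tcp [477.9, -180.2, 379.7] zdir 18.83 F [0.7, 0.3, 0.4] open 1.004 q [-0.04, 0.38, 0.4, 2.12, -0.24, 0.68, 0.85]
turn [0.0023, 0.0002, -0.001] shift [84.7, -0.2, -0.1] shift in goal axes [84.7, -0.1, -0.1]
```

Call:
jog_arm(targets="0 0 0 30 0 0 0;0 0 0 30 0 0 0;0 0 0 24 0 0 0;0 0 0 0 0 0 255;0 0 0 0 0 0 255;0 0 0 0 0 0 255;0 0 0 0 0 0 255;0 0 0 0 0 0 255", force=40)

```text
clock: 3.55
tool_pos: [477.0, -181.9, 297.0]
tcp_rot: [-0.256, 1.556, 0.256]
wrist_force: [-3.1, 1.0, 6.9]
opening: 0.196
```

Run:
```python
from h import *
togo([478,-180.5,295],18.7)
H=np.array([523.5,-177.4]);s=manip.read_state()
M=R.from_euler('z',18.7,degrees=True).as_matrix()
y=np.array([-np.sin(np.radians(18.7)),np.cos(np.radians(18.7))]);z=np.array([y[1],-y[0]])
a0=np.radians(183.6)
for i in range(28):
    a=a0-np.radians(22.5)*(i+np.array([0,1]));e=45*np.stack([np.cos(a),np.sin(a)],1);d=e[1]-e[0]
    if i<16: print(i,round(d@y,1),round(d@z,1))
```

```text
clock 3.55 tcp [477.0, -181.9, 297.0] zdir 18.72 F [-3.1, 1.0, 6.9] open 0.196 q [0.04, 0.51, 0.32, 2.18, -0.33, 0.49, 0.94]
turn [0.0004, -0.0005, -0.0001] shift [2.0, 1.0, 1.4] shift in goal axes [2.0, 1.0, 1.4]
0 15.7 7.8
1 11.6 13.2
2 5.6 16.6
3 -1.2 17.5
4 -7.8 15.7
5 -13.2 11.6
6 -16.6 5.6
7 -17.5 -1.2
8 -15.7 -7.8
9 -11.6 -13.2
10 -5.6 -16.6
11 1.2 -17.5
12 7.8 -15.7
13 13.2 -11.6
14 16.6 -5.6
15 17.5 1.2
```

Call:
jog_arm(targets="0 0 0 0 15.7 7.8 255;0 0 0 0 11.6 13.2 255;0 0 0 0 5.6 16.6 255;0 0 0 0 -1.2 17.5 255")

```text
clock: 3.95
tool_pos: [516.3, -134.2, 296.9]
tcp_rot: [-0.253, 1.563, 0.258]
wrist_force: [-9.2, -3.9, 12.0]
opening: 0.196
```

Call:
jog_arm(targets="0 0 0 0 -7.8 15.7 255;0 0 0 0 -13.2 11.6 255;0 0 0 0 -16.6 5.6 255;0 0 0 0 -17.5 -1.2 255;0 0 0 0 -15.7 -7.8 255;0 0 0 0 -11.6 -13.2 255;0 0 0 0 -5.6 -16.6 255;0 0 0 0 1.2 -17.5 255")

```text
clock: 4.75
tool_pos: [529.5, -222.3, 297.1]
tcp_rot: [-0.26, 1.544, 0.256]
wrist_force: [8.3, 3.6, -3.4]
opening: 0.197
```

Call:
jog_arm(targets="0 0 0 0 7.8 -15.7 255;0 0 0 0 13.2 -11.6 255;0 0 0 0 16.6 -5.6 255;0 0 0 0 17.5 1.2 255;0 0 0 0 0 0 255")

```text
clock: 5.25
tool_pos: [476.8, -182.3, 297.0]
tcp_rot: [-0.258, 1.555, 0.254]
wrist_force: [-3.2, -2.5, 6.2]
opening: 0.196
```

Run:
```python
from h import *
togo([478,-180.5,295],18.7)
T=manip.snapshot("top");S=manip.snapshot("scene")
x=cv2.resize(T["image"][160:235,225:415],None,fx=4,fy=4,interpolation=cv2.INTER_CUBIC)
y=cv2.resize(S["image"][150:290,245:390],None,fx=2,fy=2,interpolation=cv2.INTER_CUBIC)
c=np.zeros((590,760,3),np.uint8);c[:300,:760]=x;c[305:585,:290]=y;cv2.imwrite("pics/c2.png",c)
```

```text
clock 5.25 tcp [476.8, -182.3, 297.0] zdir 18.69 F [-3.2, -2.5, 6.2] open 0.196 q [0.04, 0.51, 0.32, 2.18, -0.33, 0.49, 0.94]
turn [-0.0002, 0.0003, 0.0025] shift [2.0, 1.3, 1.7] shift in goal axes [2.0, 1.3, 1.7]
```

View pics/c2.png

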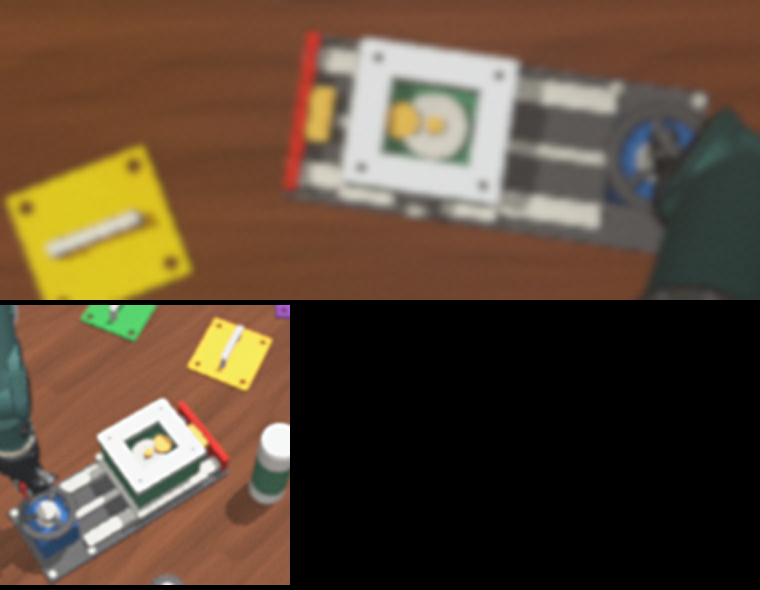

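The carriage moved about 30 mm for one turn, as expected, and roughly 18 mm is left. I'll wind another half turn, then take small steps and watch the force.

Call:
jog_arm(targets="0 0 0 0 15.7 7.8 255;0 0 0 0 11.6 13.2 255;0 0 0 0 5.6 16.6 255;0 0 0 0 -1.2 17.5 255;0 0 0 0 -7.8 15.7 255;0 0 0 0 -13.2 11.6 255;0 0 0 0 -16.6 5.6 255")

```text
clock: 6.05
tool_pos: [561.7, -156.5, 296.9]
tcp_rot: [-0.253, 1.561, 0.264]
wrist_force: [-8.7, 5.0, 14.7]
opening: 0.194
```

Call:
jog_arm(targets="0 0 0 0 -8.8 0.5 255;0 0 0 0 -8.7 -1.5 255;0 0 0 0 0 0 255")

```text
clock: 6.35
tool_pos: [567.0, -175.0, 297.0]
tcp_rot: [-0.253, 1.557, 0.259]
wrist_force: [-4.0, 2.5, 8.0]
opening: 0.197
```

Call:
jog_arm(targets="0 0 0 0 -8.2 -3 255;0 0 0 0 0 0 255")

```text
clock: 6.55
tool_pos: [567.0, -182.9, 297.0]
tcp_rot: [-0.253, 1.556, 0.261]
wrist_force: [-3.5, 3.3, 8.9]
opening: 0.195
```

Call:
jog_arm(targets="0 0 0 0 -7.4 -4.6 255;0 0 0 0 0 0 255")

```text
clock: 6.75
tool_pos: [566.3, -188.0, 297.0]
tcp_rot: [-0.251, 1.555, 0.267]
wrist_force: [-0.5, 10.0, 10.1]
opening: 0.198
```

Call:
jog_arm(targets="0 0 0 0 -4 -2.8 255;0 0 0 0 0 0 255")

```text
clock: 6.95
tool_pos: [566.2, -189.1, 297.0]
tcp_rot: [-0.25, 1.553, 0.273]
wrist_force: [-0.5, 17.6, 11.1]
opening: 0.199
```

Call:
jog_arm(targets="0 0 0 0 -4 -2.8 255;0 0 0 0 0 0 255")

```text
clock: 7.15
tool_pos: [566.0, -190.3, 297.0]
tcp_rot: [-0.248, 1.551, 0.28]
wrist_force: [1.2, 23.5, 12.9]
opening: 0.201
```

The force climbed to 23 N with no motion, so the carriage is on its stop. I'll unload, open and rise.

Call:
jog_arm(targets="0 0 0 0 4 3 255;0 0 0 0 3.5 2.5 255;0 0 0 0 0 0 0;0 0 0 0 0 0 0;0 0 0 0 0 0 0;0 0 0 -30 0 0 0;0 0 0 -40 0 0 0;0 0 0 -40 0 0 0")

```text
clock: 7.95
tool_pos: [565.0, -194.3, 406.4]
tcp_rot: [-0.255, 1.557, 0.255]
wrist_force: [0.8, -0.6, 0.2]
opening: 1.0
```

Run:
```python
from h import *
togo([525,20,405],18.7); togo([469.6,346.6,300],18.7)
T=manip.snapshot("top");S=manip.snapshot("scene");w=manip.snapshot("wrist")
x=cv2.resize(T["image"][160:235,225:415],None,fx=4,fy=4,interpolation=cv2.INTER_CUBIC)
y=cv2.resize(w["image"],None,fx=.7,fy=.7)
c=np.zeros((590,760,3),np.uint8);c[:300,:760]=x;c[305:585,:448]=y;c[305:585,460:750]=cv2.resize(S["image"][150:290,245:390],None,fx=2,fy=2,interpolation=cv2.INTER_CUBIC);cv2.imwrite("pics/c3.png",c)
```

```text
clock 7.95 tcp [565.0, -194.3, 406.4] zdir 18.62 F [0.8, -0.6, 0.2] open 1.0 q [-0.05, 0.46, 0.42, 1.92, -0.25, 0.82, 0.83]
turn [-0.0013, -0.0018, -0.0] shift [1.4, 215.8, 30.5] shift in goal axes [1.4, 215.8, 30.8]
clock 7.95 tcp [565.0, -194.3, 406.4] zdir 18.62 F [0.8, -0.6, 0.2] open 1.0 q [-0.05, 0.46, 0.42, 1.92, -0.25, 0.82, 0.83]
turn [-0.0013, -0.0018, -0.0] shift [106.3, 543.0, 82.5] shift in goal axes [106.4, 542.9, 83.0]
```

View pics/c3.png

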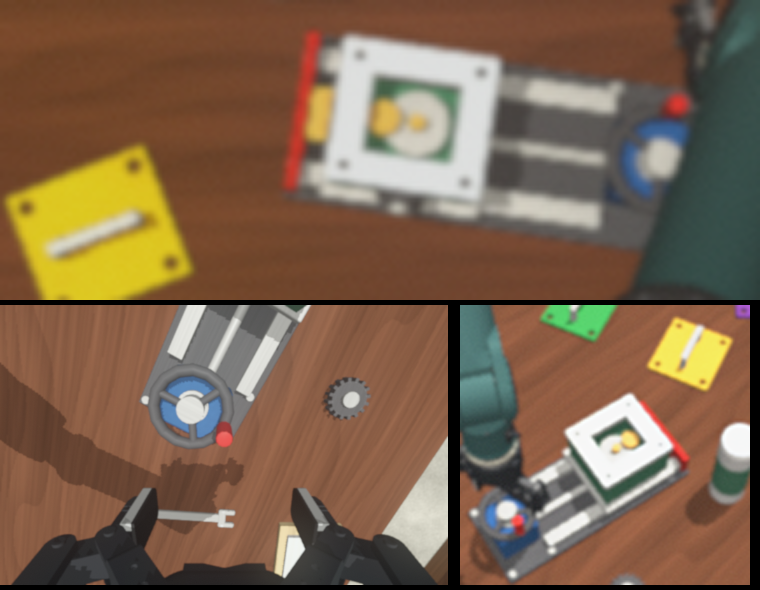

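The knob is free and the carriage sits close to the stop block. Now over the housing to measure the tapped holes at close range.

Call:
jog_arm(targets="0 0 0 0 33 11 0;0 0 0 0 33 11 0;0 0 0 0 33 11 0;0 0 0 0 33 11 0;0 0 0 0 33 11 0;0 0 0 0 33 11 0;0 0 0 0 33 9 0;0 0 0 0 0 0 0")

```text
clock: 8.9
tool_pos: [561.7, 55.3, 403.7]
tcp_rot: [-0.261, 1.558, 0.266]
wrist_force: [0.5, 0.1, 0.1]
opening: 1.0
```

Run:
```python
from h import *
togo([469.6,346.6,300],18.7)
w=manip.snapshot("wrist");np.savez("wA.npz",**w)
cv2.imwrite("pics/w2.png",w["image"])
for r,n in((((0,0,0),(180,255,110)),"dark"),):
    for a,q,c in blobs(w["image"],*r,None,40):
        if a<400: print(n,a,pr(q[0]),pr(q[1]),pr(plane(w,q[0],130)))
```

```text
clock 8.9 tcp [561.7, 55.3, 403.7] zdir 19.22 F [0.5, 0.1, 0.1] open 1.0 q [-0.48, 0.42, 0.4, 1.99, -0.23, 0.78, 0.39]
turn [0.009, -0.0026, -0.0035] shift [104.8, 305.0, 9.2] shift in goal axes [103.7, 305.4, 6.2]
dark 365.5 [318.8, 20.7] [11.5, 44.3] [520.2, 171.3, 130.0]
dark 318.5 [575.8, 225.7] [5.8, 92.9] [760.4, 100.6, 130.0]
dark 247.0 [293.4, 66.5] [13.6, 33.1] [513.0, 139.2, 130.0]
dark 246.0 [147.3, 154.0] [5.8, 80.9] [429.1, 45.9, 130.0]
dark 222.5 [392.9, 119.9] [14.7, 22.2] [591.2, 128.6, 130.0]
dark 143.5 [164.6, 16.5] [7.9, 37.3] [424.1, 140.5, 130.0]
dark 125.5 [418.2, 134.9] [15.3, 21.6] [612.7, 124.8, 130.0]
dark 122.5 [236.8, 164.0] [7.0, 24.2] [493.7, 60.5, 130.0]
dark 102.5 [250.5, 136.5] [6.7, 21.0] [498.0, 83.6, 130.0]
dark 99.0 [525.3, 55.1] [5.1, 52.8] [658.7, 197.5, 130.0]
dark 92.5 [217.7, 58.9] [3.0, 80.0] [463.0, 126.8, 130.0]
dark 87.0 [301.6, 338.9] [4.7, 34.8] [589.6, -76.1, 130.0]
dark 70.5 [381.4, 291.4] [3.9, 36.2] [638.2, -6.4, 130.0]
dark 55.0 [292.0, 112.0] [8.0, 8.0] [521.3, 110.1, 130.0]
dark 45.5 [460.6, 105.8] [2.7, 33.1] [632.5, 153.3, 130.0]
dark 41.5 [409.5, 177.5] [7.0, 7.0] [619.8, 93.4, 130.0]
```

View pics/w2.png

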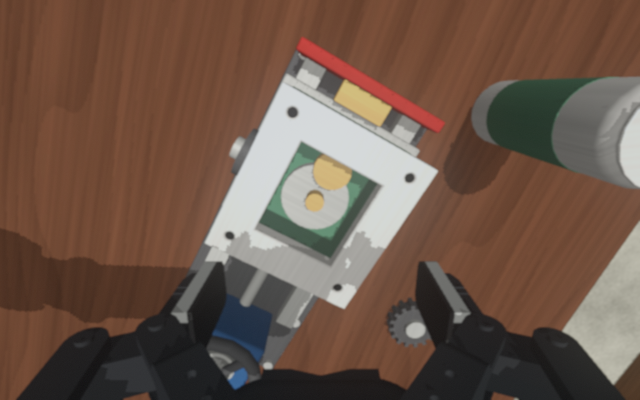

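The wrist view shows the carriage's front edge against the brass block. The tapped holes are at (292,112), (409,178), (229,236) and (337,288), and the can is to the right. I'll average a few frames to measure them.

```bash
cat >> h.py <<'E'
def dark(im,uv,r=11,br=False):
    "sub-pixel centroid of the dark spot in a bright patch"
    u,v=int(round(uv[0])),int(round(uv[1]));p=cv2.cvtColor(im,cv2.COLOR_BGR2GRAY)[v-r:v+r+1,u-r:u+r+1]
    t,m=cv2.threshold(p,0,255,cv2.THRESH_BINARY_INV|cv2.THRESH_OTSU)
    n,l,s,c=cv2.connectedComponentsWithStats(m);k=1+int(np.argmin(np.hypot(*(c[1:]-r).T)+20*(s[1:,4]<12)))
    return np.array([u-r,v-r])+c[k],int(s[k,4])
def holes(uvs,z,n=6,cam="wrist"):
    P=[];U=[]
    for i in range(n):
        d=manip.snapshot(cam);q=[dark(d["image"],x) for x in uvs];U.append([a[0] for a in q])
        P.append([plane(d,a[0],z) for a in q])
    P=np.array(P);m=P.mean(0);print("areas",[a[1] for a in q],"px",np.round(np.mean(U,0),1).tolist(),"std",pr(P.std(0).max(0)))
    return d,np.mean(U,0),m
def pose(m):
    "m: holes ordered (-x,+y),(+x,+y),(-x,-y),(+x,-y)"
    c=m.mean(0);x=(m[1]+m[3]-m[0]-m[2]);y=(m[0]+m[1]-m[2]-m[3])
    print("centre",pr(c),"yaw by x",round(float(np.degrees(np.arctan2(x[1],x[0]))),2),"by y",round(float(np.degrees(np.arctan2(-y[0],y[1]))),2),"dims",pr([np.linalg.norm(x)/2,np.linalg.norm(y)/2]))
    return c
E
python3 - <<'E'
from h import *
d,u,m=holes([(292,112),(409.5,177.5),(229.5,236),(337,287)],130)
print(pr(m));pose(m);togo([469.6,346.6,300],18.7)
T=np.mean([manip.read_state()["tool_pos"]],0)
np.savez("A.npz",T=d["T"],u=u,K=d["K"],m=m)
t=manip.snapshot("top");print("can",pr(plane(t,(291.5,139.5),190)))
E
```

```text
areas [39, 24, 128, 100] px [[293.3, 103.6], [411.4, 169.2], [232.6, 233.1], [338.5, 282.2]] std [3.3, 7.1, 0.0]
[[521.8, 108.9, 130.0], [620.2, 91.9, 130.0], [505.3, -2.9, 130.0], [601.3, -18.5, 130.0]]
centre [562.1, 44.9, 130.0] yaw by x -9.48 by y -9.05 dims [98.6, 112.5]
clock 9.25 tcp [562.3, 47.8, 405.5] zdir 18.56 F [-0.1, -0.2, -0.8] open 1.001 q [-0.47, 0.41, 0.41, 1.99, -0.23, 0.78, 0.39]
turn [-0.0024, -0.0005, 0.0006] shift [105.3, 312.9, 7.3] shift in goal axes [105.5, 312.8, 8.0]
can [732.4, 171.2, 190.0]
```

The arm was still settling during those frames, so I'll repeat with settled seeds.

```bash
sed -i 's/r=11,br=False/r=8/' h.py
python3 - <<'E'
from h import *
d,u,m=holes([(293.3,101.5),(411.4,167),(231,227),(338.5,278)],130)
print(pr(m));pose(m)
np.savez("A.npz",T=d["T"],u=u,K=d["K"],m=m)
im=d["image"]; print(u-np.array([[293.3,101.5],[411.4,167],[231,227],[338.5,278]]))
E
```

```text
areas [95, 72, 57, 53] px [[292.1, 101.0], [410.4, 166.3], [230.3, 226.3], [339.0, 277.7]] std [0.1, 0.1, 0.0]
[[521.3, 110.2, 130.0], [619.8, 93.4, 130.0], [502.7, 1.8, 130.0], [601.3, -14.9, 130.0]]
centre [561.3, 47.6, 130.0] yaw by x -9.67 by y -9.71 dims [99.9, 109.9]
[[-1.17543899 -0.49575365]
 [-1.04560826 -0.71817645]
 [-0.69397087 -0.65181406]
 [ 0.45253389 -0.29852801]]
```

The hole spacing of 99.9 x 109.9 mm confirms the 130 mm face height. The target is centre (561.3, 47.6), yaw -9.7°. Now to the cover.

Call:
jog_arm(targets="0 0 0 0 39 1 0;0 0 0 8 39 1 0;0 0 0 10 39 1 0;0 0 0 10 39 1 0;0 0 0 10 39 1 0;0 0 0 10 39 1 0;0 0 0 10 39 1 0;0 0 0 7 39 1 0")

```text
clock: 10.4
tool_pos: [469.0, 349.1, 340.2]
tcp_rot: [-0.257, 1.556, 0.257]
wrist_force: [0.9, -0.0, 0.2]
opening: 1.001
```

Call:
jog_arm(targets="0 0 0 0 0 0 0;0 0 0 0 0 0 0;0 0 0 0 0 0 0;0 0 0 0 0 0 0")

```text
clock: 10.8
tool_pos: [470.5, 345.8, 341.1]
tcp_rot: [-0.255, 1.555, 0.254]
wrist_force: [0.3, 0.2, -0.3]
opening: 1.003
```

Run:
```python
from h import *
togo([469.6,346.6,195],18.7)
w=manip.snapshot("wrist");cv2.imwrite("pics/w3.png",w["image"])
for a,q,c in blobs(w["image"],(20,110,60),(36,255,255),None,300)[:2]: print(a,pr(q[0]),pr(q[1]),q[2],pr(plane(w,q[0],8)))
```

```text
clock 10.8 tcp [470.5, 345.8, 341.1] zdir 18.56 F [0.3, 0.2, -0.3] open 1.003 q [-0.97, 0.52, 0.35, 2.0, -0.28, 0.67, -0.11]
turn [-0.0024, 0.0006, 0.0007] shift [146.1, 1.1, -0.7] shift in goal axes [146.1, 1.0, -0.7]
20297.0 [316.3, 170.5] [146.5, 149.4] 88.45184326171875 [465.9, 350.7, 8.0]
5840.0 [608.0, 194.5] [181.0, 62.0] 90.0 [738.3, 417.1, 8.0]
```

View pics/w3.png

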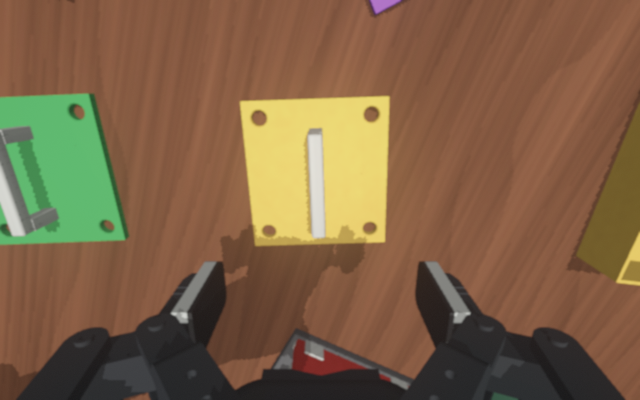

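The wrist view shows the yellow cover with holes at (259,118), (371,114), (269,231) and (369,228), and the handle upright at about (317,183).

Run:
```python
from h import *
d,u,m=holes([(259,118),(371,114),(269,231),(369.5,228)],8)
c=pose(m);print("handle top centre",pr(plane(d,(316.7,183.5),48)))
for v in(140,160,180,200,220):
    row=d["image"][v,295:340].min(1); k=np.where(row>150)[0]; print(v,295+k.mean(),len(k))
    print(pr(plane(d,(295+k.mean(),v),48)))
togo([c[0],c[1],195],18.7)
```

```text
areas [184, 183, 141, 135] px [[258.7, 118.4], [371.3, 114.8], [268.8, 231.8], [369.4, 228.6]] std [0.1, 0.3, 0.0]
centre [468.1, 346.2, 8.0] yaw by x 20.5 by y 20.43 dims [100.0, 110.2]
handle top centre [466.1, 351.6, 48.0]
140 315.0 15
[453.6, 385.0, 48.0]
160 316.0 15
[459.4, 370.1, 48.0]
180 316.5 14
[465.0, 354.4, 48.0]
200 317.5 14
[471.3, 338.2, 48.0]
220 318.0 13
[477.5, 321.2, 48.0]
clock 11.15 tcp [469.9, 347.3, 340.8] zdir 18.71 F [0.0, -0.6, 0.0] open 1.002 q [-0.97, 0.52, 0.35, 1.99, -0.28, 0.67, -0.11]
turn [0.0001, 0.0002, -0.0001] shift [145.8, -0.5, -2.1] shift in goal axes [145.8, -0.4, -2.0]
```

Call:
jog_arm(targets="-0.031 0 0 20 0 -2 0;0 0 0 40 0 0 0;0 0 0 40 0 0 0;0 0 0 34 0 0 0;0 0 0 10 0 0 0;0 0 0 0 0 0 0;0 0 0 0 0 0 0", force=90)

```text
clock: 11.85
tool_pos: [468.5, 347.2, 197.8]
tcp_rot: [-0.28, 1.551, 0.281]
wrist_force: [0.3, 0.4, -0.0]
opening: 0.998
```

Run:
```python
from h import *
for i in range(3): manip.snapshot("wrist")
togo([468.1,346.2,196.5],20.5)
```

```text
clock 12.0 tcp [468.5, 347.4, 198.5] zdir 20.51 F [0.5, 0.6, 0.2] open 1.001 q [-0.86, 0.73, 0.21, 2.05, -0.38, 0.39, 0.0]
turn [0.0003, 0.0033, -0.001] shift [2.0, -1.0, -0.8] shift in goal axes [2.0, -1.0, -0.8]
```

Close, then a short test lift (30 mm) to check the grip.

Call:
jog_arm(targets="0 0 0 1 0 0 255;0 0 0 0 0 0 255;0 0 0 0 0 0 255;0 0 0 0 0 0 255;0 0 0 0 0 0 255;0 0 0 0 0 0 255;0 0 0 0 0 0 255;0 0 0 0 0 0 255")

```text
clock: 12.8
tool_pos: [467.7, 346.9, 195.9]
tcp_rot: [-0.281, 1.553, 0.281]
wrist_force: [-1.4, -1.1, 5.2]
opening: 0.122
```

Call:
jog_arm(targets="0 0 0 -10 0 0 255;0 0 0 -10 0 0 255;0 0 0 -10 0 0 255;0 0 0 0 0 0 255;0 0 0 0 0 0 255;0 0 0 0 0 0 255")

```text
clock: 13.4
tool_pos: [467.5, 346.9, 225.5]
tcp_rot: [-0.281, 1.553, 0.281]
wrist_force: [0.7, 0.2, -5.8]
opening: 0.121
```

Run:
```python
from h import *
togo([561.3,47.6,340],-9.7)
w=manip.snapshot("wrist");cv2.imwrite("pics/w4.png",w["image"])
```

```text
clock 13.4 tcp [467.5, 346.9, 225.5] zdir 20.52 F [0.7, 0.2, -5.8] open 0.121 q [-0.89, 0.69, 0.24, 2.05, -0.36, 0.44, -0.01]
turn [0.5275, -0.0006, 0.0003] shift [-114.4, -313.2, -17.2] shift in goal axes [-114.5, -279.2, 142.9]
```

View pics/w4.png

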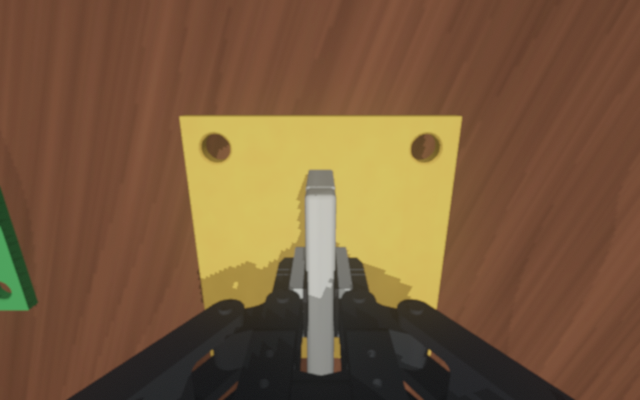

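The cover is gripped squarely, its two far holes at (216,147) and (425,147). I'll work out its pose in the tool frame from these.

Run:
```python
from h import *
def ell(d,uv,r=24):
    im=d["image"];m=cv2.inRange(cv2.cvtColor(im,cv2.COLOR_BGR2HSV),(20,110,120),(36,255,255))
    u,v=uv;p=255-m[v-r:v+r,u-r:u+r];n,l,s,c=cv2.connectedComponentsWithStats(p);k=l[r,r];x,y,w,h,a=s[k];return (u-r+x+(w-1)/2,v-r+y+(h-1)/2,w,h)
L=[];TP=[]
for i in range(6):
    d=manip.snapshot("wrist");s=manip.read_state();TP.append(s["tool_pos"])
    a,b=ell(d,(216,147)),ell(d,(425,147));L.append([plane(d,a,37.6),plane(d,b,37.6)])
print(a,b);L=np.mean(L,0);t=np.mean(TP,0);print(pr(L),pr(t),"dist",np.linalg.norm(L[1]-L[0]))
x=(L[1]-L[0])/np.linalg.norm(L[1]-L[0]);y=np.array([-x[1],x[0],0]);c=L.mean(0)-55*y
print("centre",pr(c),"yaw",np.degrees(np.arctan2(x[1],x[0])))
M=R.from_rotvec(s["tcp_rot"]).as_matrix();print("centre in tool",pr(M.T@(c-t)),"camT vs tool",pr(M.T@(d["T"][:3,3]-t)))
```

```text
(np.float64(215.5), np.float64(146.5), np.int32(28), np.int32(26)) (np.float64(425.0), np.float64(146.5), np.int32(27), np.int32(26))
[[402.4, 380.8, 37.6], [495.7, 415.7, 37.6]] [467.7, 346.9, 225.4] dist 99.56825558333905
centre [468.3, 346.7, 37.6] yaw 20.50827518878646
centre in tool [187.8, -0.4, 0.6] camT vs tool [30.0, 82.7, 0.8]
```

Call:
jog_arm(targets="0 0 0 -30 0 0 255;0 0 0 -40 0 0 255;0 0 0 -40 0 0 255;0 0 0 -40 0 0 255;0 0 0 0 0 0 255")

```text
clock: 14.25
tool_pos: [469.9, 347.6, 381.2]
tcp_rot: [-0.275, 1.542, 0.285]
wrist_force: [1.5, 0.7, -3.8]
opening: 0.121
```

Call:
jog_arm(targets="0.0377 0 0 0 -22 4.6 255;0.0377 0 0 0 -22 4.6 255;0.0377 0 0 0 -22 4.6 255;0.0377 0 0 0 -22 4.6 255;0.0377 0 0 0 -22 4.6 255;0.0377 0 0 0 -22 4.6 255;0.0377 0 0 0 -22 4.6 255;0.0377 0 0 0 -22 4.6 255")

```text
clock: 15.05
tool_pos: [542.3, 183.3, 374.2]
tcp_rot: [-0.044, 1.573, 0.042]
wrist_force: [0.3, 0.5, -4.7]
opening: 0.12
```

Call:
jog_arm(targets="0.0377 0 0 0 -22 4.6 255;0.0377 0 0 0 -22 4.6 255;0.0377 0 0 0 -22 4.6 255;0.0377 0 0 0 -22 4.6 255;0.0377 0 0 0 -22 4.6 255;0.0377 0 0 0 -22 4.6 255;0 0 0 0 0 0 255;0 0 0 0 0 0 255")

```text
clock: 15.85
tool_pos: [564.7, 51.2, 374.6]
tcp_rot: [0.134, 1.569, -0.135]
wrist_force: [0.7, 0.1, -5.2]
opening: 0.122
```

Call:
jog_arm(targets="0 0 0 0 0 0 255;0 0 0 0 0 0 255;0 0 0 0 0 0 255;0 0 0 0 0 0 255")

```text
clock: 16.25
tool_pos: [565.3, 52.3, 375.6]
tcp_rot: [0.132, 1.567, -0.132]
wrist_force: [-0.3, 0.0, -4.8]
opening: 0.121
```

Run:
```python
from h import *
togo([560.7,48,341],-9.7)
for i in range(3): manip.snapshot("wrist")
togo([560.7,48,341],-9.7)
```

```text
clock 16.25 tcp [565.3, 52.3, 375.6] zdir -9.66 F [-0.3, 0.0, -4.8] open 0.121 q [-0.55, 0.48, 0.52, 2.01, -0.35, 0.74, 0.01]
turn [0.0007, -0.0001, -0.0001] shift [34.6, -5.0, -3.8] shift in goal axes [34.6, -5.0, -3.8]
clock 16.4 tcp [565.4, 51.8, 375.8] zdir -9.7 F [-0.3, 0.4, -5.2] open 0.117 q [-0.55, 0.48, 0.52, 2.01, -0.35, 0.74, 0.01]
turn [-0.0001, 0.0002, -0.0001] shift [34.8, -4.6, -4.0] shift in goal axes [34.8, -4.6, -4.0]
```

Call:
jog_arm(targets="0 0 0 6 -2.4 -2 255;0 0 0 8 -2.4 -2 255;0 0 0 8 0 0 255;0 0 0 8 0 0 255;0 0 0 4.5 0 0 255;0 0 0 0 0 0 255;0 0 0 0 0 0 255;0 0 0 0 0 0 255")

```text
clock: 17.2
tool_pos: [560.9, 47.5, 341.5]
tcp_rot: [0.133, 1.566, -0.133]
wrist_force: [-0.1, 0.6, -5.5]
opening: 0.113
```

Run:
```python
from h import *
for i in range(3): w=manip.snapshot("wrist")
togo([560.7,48,341],-9.7)
T=manip.snapshot("top");S=manip.snapshot("scene")
c=np.zeros((600,800,3),np.uint8)
c[:360,:560]=cv2.resize(w["image"][40:220,180:460],None,fx=2,fy=2,interpolation=cv2.INTER_CUBIC)
c[360:600,:400]=cv2.resize(T["image"][165:225,290:390],None,fx=4,fy=4,interpolation=cv2.INTER_CUBIC)
c[360:600,400:720]=cv2.resize(S["image"][180:260,270:377],(320,240),interpolation=cv2.INTER_CUBIC)
cv2.imwrite("pics/w5.png",c);cv2.imwrite("pics/w5full.png",w["image"]);np.savez("F.npz",**w)
```

```text
clock 17.35 tcp [560.8, 47.6, 341.6] zdir -9.73 F [0.4, 0.1, -5.3] open 0.122 q [-0.52, 0.52, 0.49, 2.05, -0.39, 0.67, 0.06]
turn [-0.0005, 0.0008, -0.0003] shift [0.6, 0.4, -0.2] shift in goal axes [0.6, 0.4, -0.2]
```

View pics/w5.png

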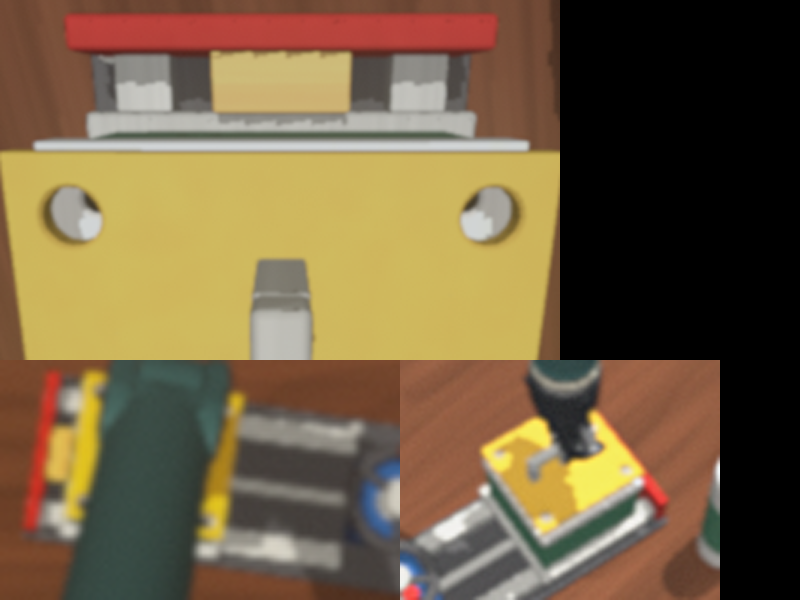

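The wrist view shows the cover over the face with a thin even band of the face beyond it. The tapped holes show as dark spots in the inner-upper part of both cover holes, as expected from parallax. Now I'll check it with numbers.

Run:
```python
from h import *
w=dict(np.load("F.npz"));a=np.radians(-9.7);ex=np.array([np.cos(a),np.sin(a),0]);ey=np.array([-ex[1],ex[0],0]);C=np.array([561.3,47.6,0])
f=lambda u,v,z:pr([(plane(w,(180+u/2-.25,40+v/2-.25),z)-C)@e for e in(ex,ey)])
print("face edge L,R at z130 (expect -65,70 / 65,70)",f(34,142,130),f(529,142,130))
print("cover edge L,R top z153",f(0,152,153),f(560,152,153))
print("cover upper hole mouths z153",f(72,214,153),f(490,214,153))
p=pr([(manip.read_state()["tool_pos"]-C)@e for e in(ex,ey)]);print("tcp",p)
g=lambda x,y,z:(lambda q:pr((w["K"]@q)[:2]/q[2]))(w["T"][:3,:3].T@(C+ex*x+ey*y+[0,0,z]-w["T"][:3,3]))
for x in(-50,50): q=np.array(g(x,55,130));print("predicted tapped hole in crop",2*(q-[180,40])+.5)
im=w["image"][40:220,180:460];im=cv2.cvtColor(im,cv2.COLOR_BGR2GRAY)
for x0 in(36,230): m=(im[95:120,x0-15:x0+30]<60).astype(np.uint8);n,l,s,c=cv2.connectedComponentsWithStats(m);print([(pr(2*(c[k]+[x0-15,95])),int(s[k,4])) for k in range(1,n) if s[k,4]>4])
# brass block / carriage contact
print("stop block near edge z~?",f(280,112,30))
```

```text
face edge L,R at z130 (expect -65,70 / 65,70) [-65.2, 69.7] [65.7, 69.6]
cover edge L,R top z153 [-65.1, 69.1] [64.9, 69.0]
cover upper hole mouths z153 [-49.8, 54.7] [50.1, 54.6]
tcp [-0.6, -0.1]
predicted tapped hole in crop [ 96.3 197.7]
predicted tapped hole in crop [464.7 197.5]
[]
[]
stop block near edge z~? [-0.2, 74.2]
```

```bash
python3 -c "
from h import *
togo([560.7,48,341],-9.7);print(pr(manip.read_state()['joint_velocities'],3));print(manip.sign_off())"
```

```text
clock 17.45 tcp [560.7, 47.6, 341.4] zdir -9.72 F [-0.0, 0.9, -4.9] open 0.119 q [-0.52, 0.52, 0.49, 2.05, -0.39, 0.67, 0.06]
turn [-0.0004, 0.0005, -0.0002] shift [0.4, 0.4, -0.0] shift in goal axes [0.4, 0.4, -0.0]
[-0.001, -0.0, -0.002, 0.002, 0.001, -0.002, 0.002]
the job is handed in; nothing more can be done
None
```

The carriage is wound up to its stop, and the arm is holding the yellow cover level and still about 15 mm above the housing. I handed the job in at 17.5 s; the sign-off gives no verdict.

- **Winding:** I pinched the crank knob and wound it clockwise about 1.55 turns. The wheel then stalled, with the force rising to about 23 N and no more motion, so I let go. The wrist pictures show the carriage edge against the brass block.
- **Cover alignment:** measured from the wrist camera, the two far holes of the cover are within about 0.5 mm of where they should be. The housing and cover edges agree to within 1 mm, and the yaw matches at -9.7°. The two near holes are hidden by the gripper, so I inferred them from the far ones and the yaw.
- **Hold:** the underside should be about 15 mm above the face, worked out from the tool height. The wrist carries about 5 N with the joints at rest, so the cover hangs free.
- **Other objects:** I never went near the spray can, spanner or pinion.

**Checks that failed or disagreed:**
- My automatic search for the dark tapped holes through the cover found nothing. By eye they show at the inner upper part of both far holes, close to where I predicted.
- The hub-to-housing distance came out at 228 mm instead of 230 mm. I put this down to error in measuring the hub, because the stall showed the carriage was at its stop.
- My first reading of the housing holes was taken before the arm settled, so I repeated it. The repeat gave the correct hole spacing.

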